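# Put the double lid on the dowel tin and lift off the outer lid

## Task

The open dowel tin has just been refilled: pick up its double lid by the black post (the red outer lid rides along on the brass inner lid), lower the pair together onto the tin without dropping it until the brass lid is fully seated, and let go of the post. Then take the red outer lid alone by its collar and lift it straight up off the post, leaving the brass inner lid seated and undisturbed so that dowels can be shaken out through its slot. Finish while still holding the red lid still in the gripper, higher than the top of the post and touching nothing else; do not shift the tin or the things around it.

Things in the scene. Friction and masses are not known exactly. Their poses are not given: they have to be found in the camera images.
- tin: open steel tin, blue band, wooden dowels (below 55 mm) inside; loose, about 0.8 kg. 100 mm outside, 92 mm inside diameter, 80 mm high. Origin: centre of its underside, z up.
- inner_lid: brass lid under the red one, loose, 0.2 kg. Origin: centre of underside, z up. Plug dia 84 mm (foot bevelled to 74) at z 0-12 mm goes into the tin; flange dia 100 at z 12-16 seats on its rim (origin then 68 above the tin's). Black 14 x 14 mm post, faces square to x and y, z 16-80, stands 30 mm out of the red collar; gripped there it lifts both lids. Dark outlet slot on the flange at +x.
- outer_lid: red lid, loose, 0.16 kg, rests on the brass flange, lifts off freely, 5 mm side play. Origin: centre of its plate's underside, 16 mm above the inner lid's when nested, z up. Plate dia 116 mm, z 0-4; rim skirt 3 mm thick down to -6; round collar to grip from outside, 42 mm outer, 28 mm inner diameter, z 4-34, open right through for the post.
- tape: bystander, to be left alone: yellow tape measure, 72 x 40 x 66 mm, standing on its narrow side. Origin: centre of its underside
- spring_clamp: bystander, to be left alone: black spring clamp with orange jaw tips, about 130 mm long and 22 mm high, lying flat. Origin: on its underside
- green_tin: bystander, to be left alone: closed steel tin with a green cap, 90 mm across and 96 mm high. Origin: centre of its underside
- glue: bystander, to be left alone: white glue bottle, 60 mm across and 170 mm high. Origin: centre of its underside
- offcut: bystander, to be left alone: dark wooden offcut, 75 x 140 x 38 mm. Origin: centre of its underside
- screwdriver: bystander, to be left alone: screwdriver with red handle, 200 mm long, lying flat. Origin: on its underside
- pencil: bystander, to be left alone: flat red carpenter's pencil, 185 mm long and 8 mm high. Origin: on its underside
Mind the look-alikes: they are no part of the job. What is shaped like the outer_lid but green or turquoise is not meant.

How it is judged:
On the way, in this order (a step that is already met when the one before it is completed fails the run):
1. both lids together on the tin: the inner lid seated on the rim, the outer lid still resting on it, the post let go (z of inner_lid in the frame of tin between 0.063 and 0.072 m and horizontal distance between inner_lid and tin below 0.007 m and angle between inner_lid's own z axis and vertical below 0.06 rad and z of outer_lid in the frame of inner_lid below 0.02 m and contact force between the fingers and inner_lid below 0.05 N), for 0.3 s.
2. the outer lid alone lifted 30 mm off in the gripper, the inner lid still seated (z of inner_lid in the frame of tin between 0.063 and 0.072 m and horizontal distance between inner_lid and tin below 0.007 m and angle between inner_lid's own z axis and vertical below 0.06 rad and z of outer_lid in the frame of inner_lid above 0.046 m and contact force between the fingers and outer_lid above 1 N), for 0.1 s.
At the end, for the whole second after the job is handed in: Red lid held still in the fingers, origin over 155 mm above the bench, clear of inner lid, tin and bottle; inner lid untouched by fingers, on the rim within 7 mm of centre, level to 0.06 rad, its origin 63 to 72 mm above the tin's; tin upright, moved under 30 mm (z of inner_lid in the frame of tin between 0.063 and 0.072 m and horizontal distance between inner_lid and tin below 0.007 m and angle between inner_lid's own z axis and vertical below 0.06 rad and contact force between the fingers and outer_lid above 1 N and height (world z) of outer_lid above 0.155 m and linear speed of outer_lid below 0.03 m/s and contact force between each of outer_lid, the fingers and inner_lid below 0.1 N and contact force between outer_lid and tin below 0.1 N and contact force between outer_lid and glue below 0.1 N and linear speed of inner_lid below 0.02 m/s and angle between tin's own z axis and vertical below 0.05 rad and distance of tin from where it was at the start of the episode below 0.03 m); the arm keeps its last pose, push and grip.
It fails at once if the lids parted (by more than 12 mm) while the inner lid is not seated on the tin (z of outer_lid in the frame of inner_lid above 0.028 m and (z of inner_lid in the frame of tin above 0.074 m or horizontal distance between inner_lid and tin above 0.008 m or angle between inner_lid's own z axis and vertical above 0.08 rad)).
It fails at once if the pair dropped onto the tin: let go over the tin more than 12 mm above its seat (horizontal distance between inner_lid and tin below 0.05 m and z of inner_lid in the frame of tin above 0.08 m and contact force between the fingers and inner_lid below 0.02 N).
It fails at once if the tin shifted more than 30 mm or tipped (distance of tin from where it was at the start of the episode above 0.03 m or angle between tin's own z axis and vertical above 0.2 rad).
It fails at once if a bystander pushed more than 30 mm (distance of any of tape, spring_clamp, green_tin, glue, offcut, screwdriver, pencil from where it was at the start of the episode above 0.03 m).
It also fails if it takes over 48 s, if anything falls off the work surface, if the arm or the gripper's body presses on something with over 40 N, if the wrist force passes 120 N, or if a joint passes its speed limit or range.

## Robot

A 7-joint arm with a two-finger parallel gripper is mounted at the origin on the work surface. World frame = base frame: x ahead of the robot, y to its left, z up, the work surface at z = 0. Lengths are in m, angles in rad, forces in N, time in s.
With the tool pointing down it reaches from about 0.425 to 0.925 m from the base axis. Payload 6.8 kg.
Tool frame: the origin (TCP) lies at the very end of the fingers, on their centre line; the grasp point (between the pads) lies r.grip_depth behind it (r.grip_depth is the distance from the TCP to the grasp point, in m); z points along the fingers, x is the direction in which the jaws open and shut, and the axes are right-handed (so a half turn about z gives the same grasp; the last joint's range is limited). The gripper opens to 85 mm and grips with 20 to 120 N. Pads are 22 mm wide; open, the fingers measure 114 mm over their backs; the gripper's body (76 mm by 85 mm) begins 54 mm behind the grasp point. The pads swing forward as they close: fully open they stand 13 mm farther back than shut.
Start: joints at [1.211, 0.477, 0.022, 1.555, -0.011, 1.109, -0.083], TCP at [0.168, -0.654, 0.231] pointing down, gripper open.
Joint ranges: [-2.96, 2.96], [-0.34, 2.1], [-1.41, 1.46], [0.24, 2.44], [-1.37, 4.51], [0.17, 1.92], [-2.96, 2.96]. Speed limits (rad/s): [2.39, 2.39, 3.14, 3.14, 3.14, 3.14, 3.14].

## Interface

Orientations are given as a rotation vector (axis times angle).
In Python, from bench import readout, grab_frame, workorder, r gives the robot as it stands.
- The arm moves only by the shell command python3 -m handwheel 'ROWS' [FORCE]. ROWS is text: rows parted by semicolons, each of 7 numbers parted by spaces: the shift along the tool's x, y, z in mm, then the turn, a rotation vector about the tool's x, y, z in degrees, then the finger opening in mm, from 0 to 85.4. A call has 1 to 12 rows; each row is the pose to reach, as a shift and turn from the pose commanded when the call began, along the tool's axes at that moment; what a row does not reach only later rows make up. A row lasts 1/8 s, in which the tool goes at most 62.5 mm and 10.7 degrees, less where a joint would pass 70% of its speed; a pose out of reach is approached as far as the arm can. A call with a gripper value outside its range is refused whole. The fingers move at their own pace and stop on an object; FORCE is the grip in N (left out, the last holds). Time passes only in rows, so rows that repeat a pose let the fingers close. It gives the time, the measured TCP pose, the force and the opening at its end, in the units of the state.
- readout.get_obs(): the state, without advancing time (a new reading comes with each control period).
- grab_frame(name): name is "scene" or "top"; returns a dict with "pixels" (384x512x3 uint8, red, green, blue), "fx", "fy", "cx", "cy" (pixels), "rvec" (rotation vector, rad) and "tvec" (3), from world to camera coordinates, as OpenCV has them. Camera axes: x right, y down, z forward; pixel columns grow to the right and rows downward; lengths in m; the calibration is good to about 2 mm. A picture is of the moment at which its call begins. There is no depth.
- workorder.hand_in(): hands the job in, once; it reports no verdict.
The state is a dict: "clock": time; "joints": joint angles; "qvel": joint speeds; "tau": joint torques, N m; "tcp_pos": TCP position; "orientation": TCP orientation; "contact_force": force on the tool from outside, world axes, zero at the start; "moment": the same for the moment, N m; "grip_width": finger opening in m.
Only numpy, scipy, OpenCV 4.12 (cv2) and the standard library are available. Lean on these libraries where they do the work, as an engineer would, in place of code of your own. Each camera call takes 0.05 s, during which the arm holds its last target.

## Working session

There is one attempt and no reset: what is moved stays moved. The work goes in short steps, Python scripts to look and compute and a shell command to move; the robot and the scene stay as the last step left them, time stands still between calls to the robot, and variables do not carry over. Pictures are saved under pics/ and viewed, and the job is handed in when it is done.

```bash
mkdir -p pics; python3 - <<'E'
from bench import readout, grab_frame, r
import cv2,numpy as np
o=readout.get_obs()
for k in o: print(k,np.round(o[k],4))
print(r.grip_depth)
for n in("scene","top"):
    f=grab_frame(n); cv2.imwrite(f"pics/{n}0.png",f["pixels"][:,:,::-1])
    R=cv2.Rodrigues(np.array(f["rvec"]))[0]; print(n,f["fx"],f["cx"],f["cy"],np.round(-R.T@np.array(f["tvec"]),3),np.round(R,3).tolist())
E
```

```text
clock 0.0
joints [ 1.2109  0.4778  0.0224  1.5565 -0.0115  1.1093 -0.0831]
qvel [-0.0009 -0.0002  0.0001  0.0002 -0.0007  0.0009  0.0007]
tau [ 6.00000e-04 -5.96439e+01  1.60790e+00 -2.81190e+01  1.25000e-02
  9.20000e-03 -0.00000e+00]
tcp_pos [ 0.168  -0.6532  0.2303]
orientation [-2.4820e+00  1.9243e+00  2.3000e-03]
contact_force [-0.3345  0.3034 -0.4095]
moment [-0.041   0.0264 -0.0166]
grip_width 0.0855
0.0187
scene 408.9925664683882 253.26223209693197 184.6578706742375 [ 0.917 -0.579  1.008] [[0.853, 0.522, 0.014], [0.428, -0.681, -0.594], [-0.3, 0.513, -0.804]]
top 372.23875059243665 255.58616079642397 187.82013556560398 [0.433 0.02  1.321] [[-0.019, -1.0, 0.008], [-0.995, 0.018, -0.093], [0.093, -0.01, -0.996]]
```

View pics/scene0.png

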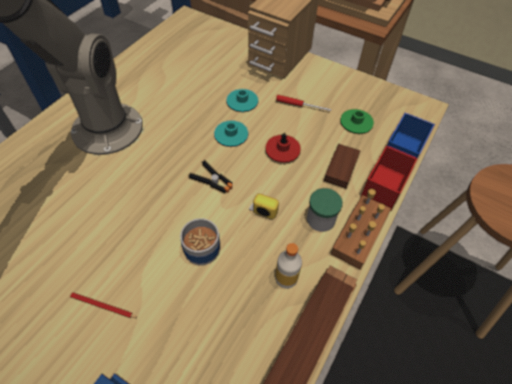

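View pics/top0.png

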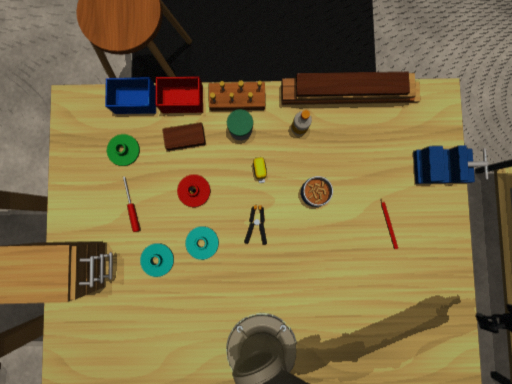

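```bash
cat > h.py <<'E'
import cv2,numpy as np
from bench import readout, grab_frame, r
def proj(f,P):
    P=np.atleast_2d(np.array(P,float))
    K=np.array([[f["fx"],0,f["cx"]],[0,f["fy"],f["cy"]],[0,0,1.]])
    return cv2.projectPoints(P,np.array(f["rvec"],float),np.array(f["tvec"],float),K,None)[0].reshape(-1,2)
def ray(f,u,v,z):
    R=cv2.Rodrigues(np.array(f["rvec"],float))[0]; c=-R.T@np.array(f["tvec"],float)
    d=R.T@np.array([(u-f["cx"])/f["fx"],(v-f["cy"])/f["fy"],1]); return c+d*(z-c[2])/d[2]
def crop(f,u,v,h,s,name):
    im=f["pixels"][max(0,v-h):v+h,max(0,u-h):u+h,::-1]; im=cv2.resize(im,None,fx=s,fy=s,interpolation=cv2.INTER_CUBIC)
    return im
E
python3 - <<'E'
from h import *
S=grab_frame("scene");T=grab_frame("top")
ims=[crop(S,283,143,24,8,0),crop(T,193,191,24,8,0),crop(S,200,240,24,8,0),crop(T,317,192,24,8,0)]
cv2.imwrite("pics/crop0.png",np.vstack([np.hstack(ims[:2]),np.hstack(ims[2:])])[:,:][::1])
im=cv2.imread("pics/crop0.png");cv2.imwrite("pics/crop0.png",cv2.resize(im,(600,600)))
for f,c,n in((S,(283,147),"S"),(T,(193,191),"T")):
    hsv=cv2.cvtColor(f["pixels"],cv2.COLOR_RGB2HSV)
    m=(((hsv[...,0]<8)|(hsv[...,0]>172))&(hsv[...,1]>150)&(hsv[...,2]>50)).astype(np.uint8)
    nn,l,st,ce=cv2.connectedComponentsWithStats(m)
    i=np.argmin(np.hypot(*(ce-c).T)); mm=(l==i).astype(np.uint8)
    cnt=max(cv2.findContours(mm,0,1)[0],key=len); e=cv2.fitEllipse(cv2.convexHull(cnt)); print(n,st[i],e)
    for z in(.01,.015,.02): print(z,ray(f,*e[0],z))
E
```

```text
S [266 135  34  28 711] ((282.49188232421875, 148.2860107421875), (27.184057235717773, 34.574363708496094), 95.54679107666016)
0.01 [0.54770637 0.23209339 0.01      ]
0.015 [0.5495551  0.22802665 0.015     ]
0.02 [0.55140384 0.2239599  0.02      ]
T [177 175  33  32 782] ((193.246826171875, 190.35894775390625), (31.944622039794922, 32.282859802246094), 95.98568725585938)
0.01 [0.55020186 0.22701988 0.01      ]
0.015 [0.54975459 0.22622909 0.015     ]
0.02 [0.54930731 0.2254383  0.02      ]
```

View pics/crop0.png

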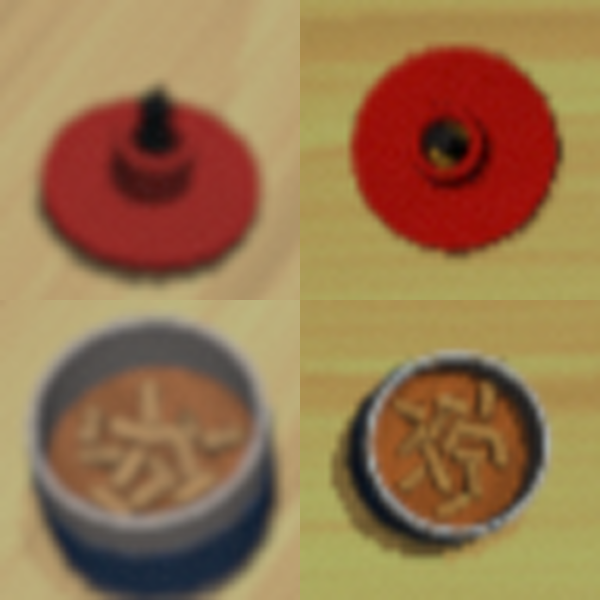

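```bash
python3 - <<'E'
from h import *
S=grab_frame("scene");T=grab_frame("top")
np.set_printoptions(linewidth=200)
print(S["pixels"][131:152,273:295,0]); print(T["pixels"][182:200,185:203,0]); print(T["pixels"][182:200,185:203,1])
a=crop(S,283,141,12,16,0);b=crop(T,193,190,12,16,0)
cv2.imwrite("pics/crop1.png",np.hstack([a,b]))
# predicted post axis pixels for centre
for z in(.05,.08): print(proj(S,[.550,.226,z]),proj(T,[.550,.226,z]))
E
```

```text
[[187 187 187 187 187 187 187 188 189 187 184 179 182 186 188 189 188 187 188 187 187 187]
 [189 188 188 189 187 188 189 188 185 175 161 151 162 181 189 189 187 187 187 186 186 188]
 [187 187 187 187 184 184 183 178 163 138 113 104 132 169 184 188 188 188 187 187 188 187]
 [187 183 181 179 174 172 168 154 123  87  60  58  95 139 168 180 185 186 188 187 185 184]
 [177 173 168 164 158 157 152 133  89  47  29  33  60 106 143 162 171 176 182 183 183 183]
 [162 155 153 152 150 149 146 128  82  36  20  25  44  86 127 149 157 160 164 168 176 180]
 [151 149 150 149 149 147 144 126  82  35  17  19  45  86 126 147 150 152 151 156 163 173]
 [149 149 148 147 146 146 140 117  73  29  13  20  43  88 128 147 151 151 149 150 154 161]
 [151 152 149 143 140 142 130  97  54  19  15  19  38  74 115 141 151 151 149 149 150 153]
 [151 152 148 141 137 135 118  78  39  17  13  15  31  59  96 126 146 149 151 150 151 152]
 [151 152 149 140 131 132 116  79  40  17  14  16  27  53  85 119 143 147 149 150 150 151]
 [151 151 147 134 120 124 123  97  61  34  26  26  38  63  96 126 140 142 149 150 152 151]
 [151 15
[... 2607 characters left out ...]
1 13 13 13]
 [16 15 13 13 22 43 31 21  6  5  6 14 15  9  7 13 10 13]
 [18 14 14 10 28 81 53 23  9  2  8 12 11  3  6 17 15 16]
 [17 15 12 17 22 61 67 59 29 10 13 17 11  6 12 14 11 15]
 [16 15  9 15 10 30 60 55 35 17 15 12 10  5 16 17 16 17]
 [15 15 13 11 14 18 33 24 24 16 11  5  5  9 12 16 14 16]
 [15 16 14 13 14 11 14  9 11 11  6  3  9 16 15 15 15 12]
 [19 14 15 17 12 14 10  8  7  5 13 10 16 10 15 15 13 14]
 [16 19 16 17 16 17 13 11 15 12 12 15 19 14 15 16 15 18]
 [15 15 18 18 14 11 13 13 14 16 14 19 13 16 15 16 18 15]
 [15 14 12 12 17 15 18 13 16 13 17 14 14 16 19 16 15 16]]
[[283.09955745 141.38319272]] [[191.69150399 189.40525632]]
[[283.80642939 134.81736345]] [[190.2304881 188.6090454]]
```

View pics/crop1.png

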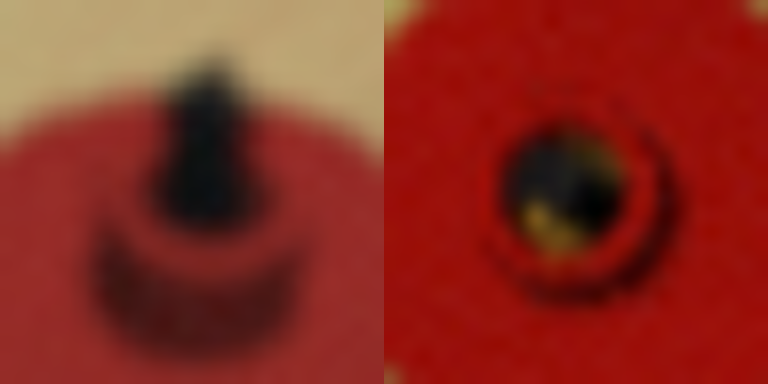

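```bash
cat > fitpost.py <<'E'
from h import *
from scipy.optimize import least_squares
def fit(S,xy,zb,zt,u0,v0,rows,cols,nb=1):
    g=S["pixels"][...,0].astype(float); v1,v2=rows;u1,u2=cols
    obs=g[v1:v2,u1:u2]; k=10
    bg=np.array([np.interp(np.arange(u1,u2),[u1,u1+1,u2-2,u2-1],g[v,[u1,u1+1,u2-2,u2-1]]) for v in range(v1,v2)])
    def render(p):
        x,y,a,s=p; c,sn=np.cos(a),np.sin(a); h=.007
        q=[(x+c*i*h-sn*j*h,y+sn*i*h+c*j*h,z) for i in(-1,1) for j in(-1,1) for z in(zb,zt)]
        uv=(proj(S,q)-[u1-6,v1-6]+.5)*k
        m=np.zeros(((v2-v1+12)*k,(u2-u1+12)*k),np.float32)
        hull=cv2.convexHull(uv.astype(np.float32))
        cv2.fillConvexPoly(m,np.round(hull*16-8).astype(np.int32),1.0,cv2.LINE_8,4)
        m=cv2.GaussianBlur(m,(0,0),s*k); m=m.reshape(v2-v1+12,k,u2-u1+12,k).mean((1,3))[6:-6,6:-6]
        return bg*(1-m)+16*m
    best=[]
    for a in np.radians(np.arange(0,90,5)):
        res=least_squares(lambda p:(render([p[0],p[1],a,p[2]])-obs).ravel(),[xy[0],xy[1],.7],diff_step=[1e-3,2e-3,.05],bounds=([xy[0]-.02,xy[1]-.02,.3],[xy[0]+.02,xy[1]+.02,2]))
        best.append((2*res.cost/obs.size,np.degrees(a),res.x))
    return best
E
python3 - <<'E'
from fitpost import *
S=grab_frame("scene")
for c,a,x in fit(S,(.552,.228),.03,.08,0,0,(130,138),(277,291)): print(round(c,1),a,np.round(x,4))
E
```

```text
63.5 0.0 [0.5497 0.2248 1.1627]
49.5 5.0 [0.5496 0.2247 1.1472]
36.0 10.0 [0.5495 0.2248 1.1232]
26.4 14.999999999999998 [0.5495 0.225  1.1055]
22.4 20.0 [0.5495 0.2252 1.0931]
25.3 25.0 [0.5495 0.2253 1.0786]
18.7 29.999999999999996 [0.5496 0.2252 1.088 ]
21.1 35.0 [0.5499 0.2251 1.0974]
29.9 40.0 [0.55   0.2251 1.108 ]
41.9 45.0 [0.5501 0.2249 1.1272]
54.6 50.0 [0.5502 0.2248 1.1368]
68.3 55.0 [0.5501 0.2249 1.1605]
79.9 59.99999999999999 [0.5501 0.2247 1.1707]
87.2 65.0 [0.5501 0.2246 1.1801]
90.8 70.0 [0.55   0.2246 1.1836]
91.7 75.0 [0.55   0.2245 1.2184]
85.0 80.0 [0.5499 0.2245 1.1799]
76.7 85.0 [0.5497 0.2245 1.1659]
```

```bash
cat > fittin.py <<'E'
from h import *
from scipy.optimize import minimize
t=np.linspace(0,2*np.pi,180,endpoint=False)
def ring(f,xy,rad,z): return proj(f,np.c_[xy[0]+rad*np.cos(t),xy[1]+rad*np.sin(t),np.full(180,z)])
def samp(im,uv): return cv2.remap(im,uv[:,0].astype(np.float32).reshape(1,-1),uv[:,1].astype(np.float32).reshape(1,-1),cv2.INTER_CUBIC).ravel()
def ims(f):
    return cv2.GaussianBlur(cv2.cvtColor(f["pixels"],cv2.COLOR_RGB2LAB).astype(np.float32),(0,0),.7)
def fit_tin(fs,xy0):
    L=[(f,ims(f)) for f in fs]
    def cost(p):
        c=0
        for f,im in L:
            uv=ring(f,p,.048,.08)
            l,a,b=[samp(im[...,i].copy(),uv) for i in range(3)]
            c+=np.hypot(a-128,b-128).mean()-0.3*l.mean()
        return c
    g=[(cost((x,y)),x,y) for x in xy0[0]+np.arange(-.02,.021,.002) for y in xy0[1]+np.arange(-.02,.021,.002)]
    m=min(g); return minimize(cost,m[1:],method="Nelder-Mead",options=dict(initial_simplex=[m[1:],(m[1]+.001,m[2]),(m[1],m[2]+.001)]))
E
python3 - <<'E'
from fittin import *
S=grab_frame("scene");T=grab_frame("top")
a=ray(S,200,233,.08);b=ray(T,317,192,.08);print(a,b)
for fs in([S],[T],[S,T]):
    m=fit_tin(fs,b); print(m.x,m.fun)
out=[]
for f,c in((S,(200,240)),(T,(317,192))):
    im=f["pixels"][:,:,::-1].copy(); im=cv2.resize(im[c[1]-24:c[1]+24,c[0]-24:c[0]+24],None,fx=8,fy=8,interpolation=cv2.INTER_CUBIC)
    for rad in(.046,.05):
        uv=(ring(f,m.x,rad,.08)-[c[0]-24,c[1]-24]+.5)*8
        cv2.polylines(im,[uv.astype(np.int32)],True,(0,255,0),1)
    out.append(im)
cv2.imwrite("pics/tin1.png",np.hstack(out))
E
```

```text
[ 0.53460835 -0.19409601  0.08      ] [ 0.53078883 -0.19805521  0.08      ]
[ 0.53510836 -0.19896728] -35.209747314453125
[ 0.53592664 -0.20066971] -28.87389373779297
[ 0.53570347 -0.20015469] -63.48235321044922
```

View pics/tin1.png

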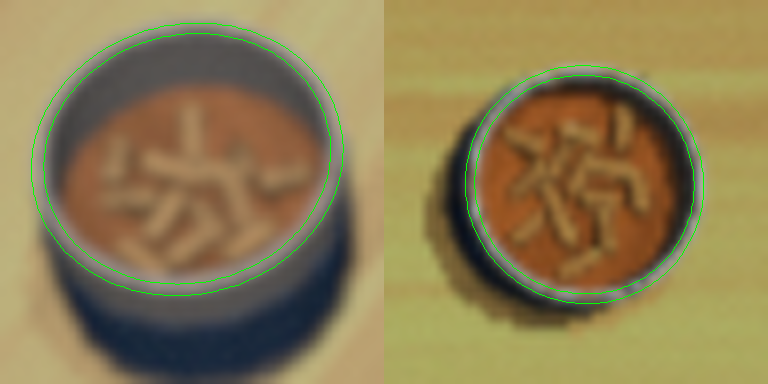

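```bash
cat > plan.py <<'E'
import sys
from h import *
from scipy.spatial.transform import Rotation as Ro
o=readout.get_obs(); R=Ro.from_rotvec(o["orientation"]); p=np.array(o["tcp_pos"])
X=R.as_matrix()
print("clock",round(o["clock"],2),"tcp",np.round(p,4),"jaw yaw",np.round(np.degrees(np.arctan2(X[1,0],X[0,0])),2),"tilt",np.round(X[:2,2],4),"w",round(o["grip_width"],4),"F",np.round(o["contact_force"],1),"q",np.round(o["joints"],2))
if len(sys.argv)>1:
    t=np.array([float(a) for a in sys.argv[1:4]]); print("shift mm",np.round(1e3*(X.T@(t-p)),1))
    if len(sys.argv)>4:
        y=np.radians(float(sys.argv[4])); G=np.array([[np.cos(y),np.sin(y),0],[np.sin(y),-np.cos(y),0],[0,0,-1.]])
        print("turn deg",np.round(np.degrees((R.inv()*Ro.from_matrix(G)).as_rotvec()),2))
E
python3 plan.py .50 -.28 .25 -62; for y in 28 118 -62; do python3 plan.py .5496 .2255 .14 $y; done
```

```text
clock 0.45 tcp [ 0.1682 -0.6537  0.2312] jaw yaw -75.57 tilt [-0.      0.0001] w 0.0855 F [-0.   0.4 -0.6] q [ 1.21  0.48  0.02  1.56 -0.01  1.11 -0.08]
shift mm [-279.2 -414.5  -18.7]
turn deg [  0.     0.   -13.57]
clock 0.45 tcp [ 0.1682 -0.6537  0.2312] jaw yaw -75.57 tilt [-0.      0.0001] w 0.0855 F [-0.   0.4 -0.6] q [ 1.21  0.48  0.02  1.56 -0.01  1.11 -0.08]
shift mm [-756.4 -588.5   91.3]
turn deg [  -0.      0.   -103.57]
clock 0.45 tcp [ 0.1682 -0.6537  0.2312] jaw yaw -75.57 tilt [-0.      0.0001] w 0.0855 F [-0.   0.4 -0.6] q [ 1.21  0.48  0.02  1.56 -0.01  1.11 -0.08]
shift mm [-756.4 -588.5   91.3]
turn deg [ 1.0000e-02 -0.0000e+00  1.6643e+02]
clock 0.45 tcp [ 0.1682 -0.6537  0.2312] jaw yaw -75.57 tilt [-0.      0.0001] w 0.0855 F [-0.   0.4 -0.6] q [ 1.21  0.48  0.02  1.56 -0.01  1.11 -0.08]
shift mm [-756.4 -588.5   91.3]
turn deg [  0.     0.   -13.57]
```

```bash
python3 -m handwheel '-28 -41 -2 0 0 -5 85; -56 -83 -4 0 0 -10 85; -84 -124 -6 0 0 -15 85; -112 -166 -8 0 0 -20 85; -140 -207 -10 0 0 -25 85; -167 -249 -12 0 0 -30 85; -195 -290 -14 0 0 -35 85; -223 -332 -16 0 0 -40 85; -251 -373 -18 0 0 -45 85; -279 -414 -19 0 0 -50 85; -279 -414 -19 0 0 -52 85' 40; python3 plan.py .5496 .2255 .16 28
```

```text
clock: 1.82
tcp_pos: [0.5027, -0.2758, 0.2507]
orientation: [-3.076, 0.627, -0.003]
contact_force: [0.4, 0.0, 0.8]
grip_width: 0.085
clock 1.82 tcp [ 0.5027 -0.2758  0.2507] jaw yaw -23.04 tilt [0.0022 0.0017] w 0.085 F [0.4 0.  0.8] q [ 0.68  0.32 -0.35  1.76  0.12  1.08 -0.12]
shift mm [-153.2 -479.4   91.7]
turn deg [ -0.09  -0.13 -51.04]
```

```bash
python3 -m handwheel '-14 -44 8 0 0 -5 85; -28 -87 16 0 0 -10 85; -42 -131 25 0 0 -15 85; -56 -174 33 0 0 -20 85; -70 -218 41 0 0 -24 85; -83 -261 50 0 0 -29 85; -97 -305 58 0 0 -34 85; -111 -349 66 0 0 -39 85; -125 -392 75 0 0 -44 85; -139 -436 83 0 0 -48 85; -153 -480 91 0 0 -51 85; -153 -480 91 0 0 -51 85'; python3 -m handwheel '0 0 0 0 0 0 85;0 0 0 0 0 0 85'; python3 plan.py .5496 .2255 .06 28
python3 - <<'E'
from h import *
S=grab_frame("scene");T=grab_frame("top")
cv2.imwrite("pics/above.png",np.hstack([crop(S,283,120,40,5,0),crop(T,193,185,40,5,0)]))
E
```

```text
clock: 3.32
tcp_pos: [0.5506, 0.2244, 0.1589]
orientation: [-3.048, -0.752, 0.001]
contact_force: [-0.1, -0.6, 0.1]
grip_width: 0.0851
clock: 3.58
tcp_pos: [0.5519, 0.2186, 0.1593]
orientation: [3.052, 0.74, 0.0]
contact_force: [-0.1, -0.1, 0.9]
grip_width: 0.0853
clock 3.58 tcp [0.5519 0.2186 0.1593] jaw yaw 27.26 tilt [ 0.0003 -0.0013] w 0.0853 F [-0.1 -0.1  0.9] q [ 0.01  0.5  -0.65  1.79  0.36  0.97 -0.32]
shift mm [ 1.1 -7.3 99.3]
turn deg [ 0.07  0.02 -0.74]
```

View pics/above.png

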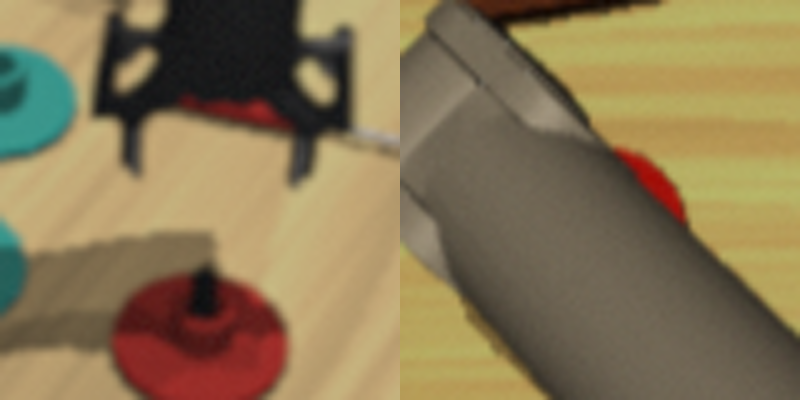

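```bash
python3 -m handwheel '1 -7 15 0 0 -1 85;1 -7 40 0 0 -1 85;1 -7 65 0 0 -1 85;1 -7 65 0 0 -1 85;1 -7 65 0 0 -1 85;1 -7 65 0 0 -1 85'; python3 plan.py .5496 .2255 .055 28
python3 - <<'E'
from h import *
S=grab_frame("scene");o=readout.get_obs()
im=cv2.resize(S["pixels"][100:180,233:333,::-1],None,fx=8,fy=8,interpolation=cv2.INTER_CUBIC)
cv2.imwrite("pics/above2.png",im)
E
```

```text
clock: 4.42
tcp_pos: [0.5496, 0.2279, 0.0954]
orientation: [-3.045, -0.771, -0.003]
contact_force: [0.2, 0.2, 1.2]
grip_width: 0.0853
clock 4.42 tcp [0.5496 0.2279 0.0954] jaw yaw 28.43 tilt [0.0017 0.0008] w 0.0853 F [0.2 0.2 1.2] q [-0.03  0.58 -0.62  1.83  0.43  0.86 -0.37]
shift mm [-1.3  2.1 40.4]
turn deg [ 0.01 -0.11  0.43]
```

View pics/above2.png

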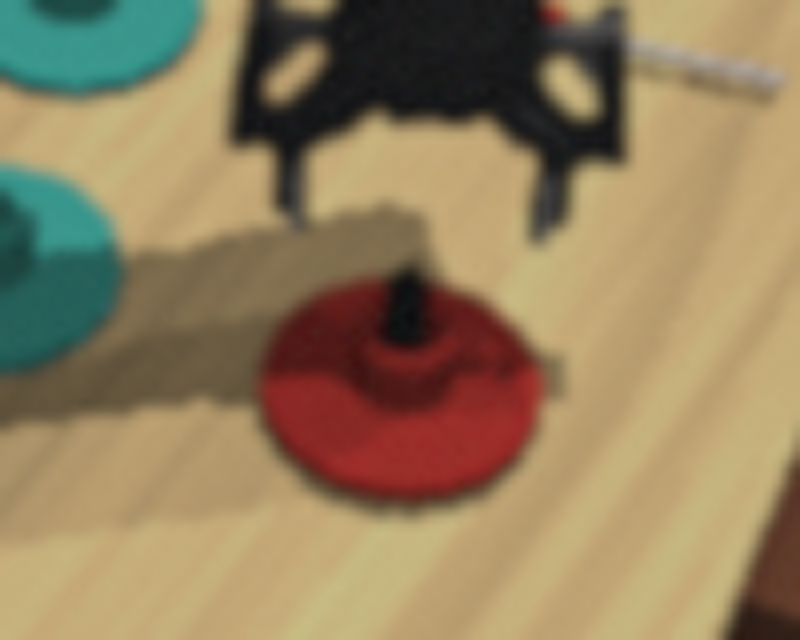

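```bash
python3 -m handwheel '-1 1 10 0 0 0 85;-1 1 20 0 0 0 85;-1 1 30 0 0 0 85;-1 1 30 0 0 0 85;-1 1 30 0 0 0 85;-1 1 30 0 0 0 85'; python3 plan.py .5496 .2255 .055 28;python3 -m handwheel '0 0 0 0 0 0 85';python3 plan.py .5496 .2255 .055 28
python3 - <<'E'
from h import *
S=grab_frame("scene");o=readout.get_obs()
im=cv2.resize(S["pixels"][100:180,233:333,::-1],None,fx=8,fy=8,interpolation=cv2.INTER_CUBIC)
cv2.imwrite("pics/above3.png",im)
E
```

```text
clock: 5.22
tcp_pos: [0.5489, 0.2263, 0.0646]
orientation: [-3.045, -0.771, -0.001]
contact_force: [0.0, 0.5, -0.2]
grip_width: 0.085
clock 5.22 tcp [0.5489 0.2263 0.0646] jaw yaw 28.43 tilt [0.0006 0.0003] w 0.085 F [ 0.   0.5 -0.2] q [-0.05  0.62 -0.6   1.85  0.47  0.81 -0.39]
shift mm [0.3 1.  9.6]
turn deg [-0.   -0.04  0.43]
clock: 5.35
tcp_pos: [0.5488, 0.2262, 0.0646]
orientation: [-3.045, -0.771, -0.001]
contact_force: [0.3, -0.5, 0.7]
grip_width: 0.0852
clock 5.35 tcp [0.5488 0.2262 0.0646] jaw yaw 28.43 tilt [0.0005 0.0002] w 0.0852 F [ 0.3 -0.5  0.7] q [-0.05  0.62 -0.59  1.85  0.47  0.81 -0.39]
shift mm [0.4 1.  9.6]
turn deg [ 0.01 -0.03  0.43]
```

View pics/above3.png

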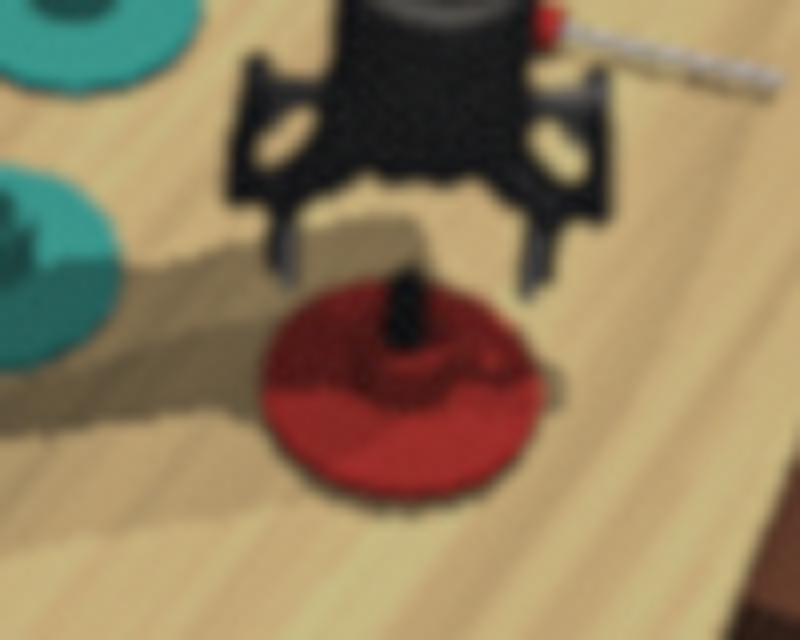

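```bash
python3 -m handwheel '0 1 10 0 0 0 60;0 1 10 0 0 0 40;0 1 10 0 0 0 30;0 1 10 0 0 0 24;0 1 10 0 0 0 18;0 1 10 0 0 0 14;0 1 10 0 0 0 10;0 1 10 0 0 0 8;0 1 10 0 0 0 8;0 1 10 0 0 0 8' 50; python3 plan.py
python3 - <<'E'
from h import *
S=grab_frame("scene");o=readout.get_obs()
im=cv2.resize(S["pixels"][100:180,233:333,::-1],None,fx=8,fy=8,interpolation=cv2.INTER_CUBIC)
cv2.imwrite("pics/grip1.png",im)
E
```

```text
clock: 6.65
tcp_pos: [0.5494, 0.2253, 0.0545]
orientation: [-3.045, -0.771, -0.001]
contact_force: [1.3, 1.1, 2.7]
grip_width: 0.0163
clock 6.65 tcp [0.5494 0.2253 0.0545] jaw yaw 28.43 tilt [0.0006 0.0002] w 0.0163 F [1.3 1.1 2.7] q [-0.06  0.64 -0.59  1.86  0.48  0.79 -0.4 ]
```

View pics/grip1.png

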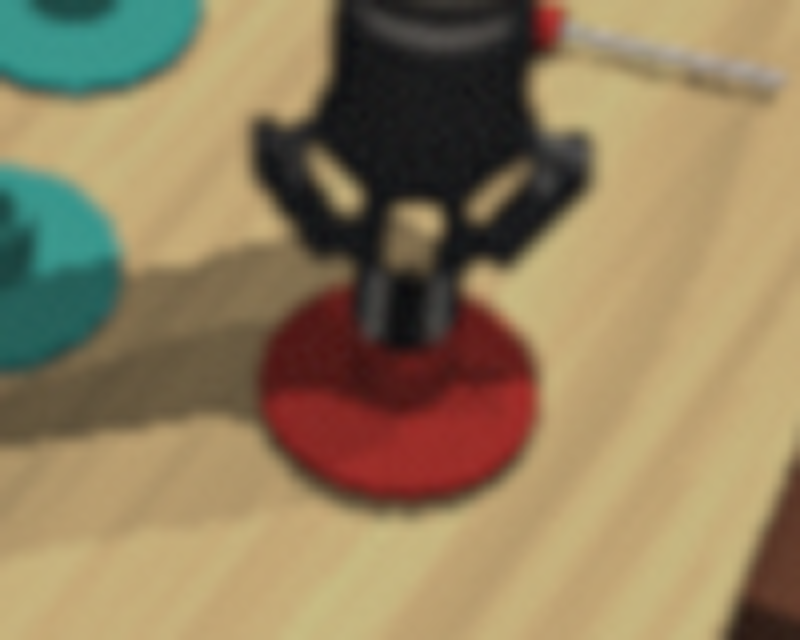

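```bash
python3 -m handwheel '0 0 0 0 0 0 5;0 0 0 0 0 0 5;0 0 0 0 0 0 5' 50; python3 plan.py
```

```text
clock: 7.08
tcp_pos: [0.5494, 0.2253, 0.0545]
orientation: [-3.045, -0.771, -0.001]
contact_force: [1.6, -0.8, 1.7]
grip_width: 0.0164
clock 7.08 tcp [0.5494 0.2253 0.0545] jaw yaw 28.42 tilt [0.0005 0.0002] w 0.0164 F [ 1.6 -0.8  1.7] q [-0.06  0.64 -0.59  1.86  0.48  0.79 -0.4 ]
```

```bash
python3 -m handwheel '0 0 0 0 0 0 30;0 0 0 0 0 0 30;0 0 0 0 0 5 30;0 0 0 0 0 10 30;0 0 0 0 0 10 30;0 0 0 0 0 10 20;0 0 0 0 0 10 12;0 0 0 0 0 10 6;0 0 0 0 0 10 5;0 0 0 0 0 10 5;0 0 0 0 0 10 5' 50; python3 plan.py
```

```text
clock: 8.45
tcp_pos: [0.5492, 0.2253, 0.0544]
orientation: [-3.101, -0.503, -0.0]
contact_force: [0.9, 1.3, 1.1]
grip_width: 0.0168
clock 8.45 tcp [0.5492 0.2253 0.0544] jaw yaw 18.43 tilt [0.0003 0.0002] w 0.0168 F [0.9 1.3 1.1] q [-0.09  0.63 -0.55  1.86  0.45  0.78 -0.55]
```

```bash
python3 -m handwheel '0 0 0 0 0 0 30;0 0 0 0 0 0 30;0 0 0 0 0 -5 30;0 0 0 0 0 -5 30;0 0 0 0 0 -5 20;0 0 0 0 0 -5 12;0 0 0 0 0 -5 6;0 0 0 0 0 -5 5;0 0 0 0 0 -5 5;0 0 0 0 0 -5 5' 50; python3 plan.py
```

```text
clock: 9.7
tcp_pos: [0.5493, 0.2252, 0.0544]
orientation: [-3.076, -0.638, -0.001]
contact_force: [1.4, -0.1, 1.3]
grip_width: 0.0168
clock 9.7 tcp [0.5493 0.2252 0.0544] jaw yaw 23.42 tilt [0.0004 0.0001] w 0.0168 F [ 1.4 -0.1  1.3] q [-0.07  0.63 -0.57  1.86  0.46  0.79 -0.47]
```

```bash
python3 -m handwheel '0 0 0 0 0 0 5;0 0 0 0 0 0 5;0 0 0 0 0 0 5' 90; python3 -m handwheel '0 0 -3 0 0 0 5;0 0 -6 0 0 0 5;0 0 -10 0 0 0 5;0 0 -15 0 0 0 5;0 0 -15 0 0 0 5;0 0 -15 0 0 0 5';python3 plan.py
python3 - <<'E'
from h import *
S=grab_frame("scene");o=readout.get_obs()
im=cv2.resize(S["pixels"][100:180,233:333,::-1],None,fx=8,fy=8,interpolation=cv2.INTER_CUBIC)
cv2.imwrite("pics/lift1.png",im)
E
```

```text
clock: 10.07
tcp_pos: [0.5494, 0.2253, 0.0546]
orientation: [-3.076, -0.638, -0.001]
contact_force: [0.1, -0.5, 4.9]
grip_width: 0.0153
clock: 10.82
tcp_pos: [0.5491, 0.2251, 0.0693]
orientation: [3.076, 0.638, -0.0]
contact_force: [-0.4, 0.5, -4.3]
grip_width: 0.0151
clock 10.82 tcp [0.5491 0.2251 0.0693] jaw yaw 23.42 tilt [-0.     -0.0001] w 0.0151 F [-0.4  0.5 -4.3] q [-0.06  0.61 -0.58  1.85  0.45  0.81 -0.46]
```

View pics/lift1.png

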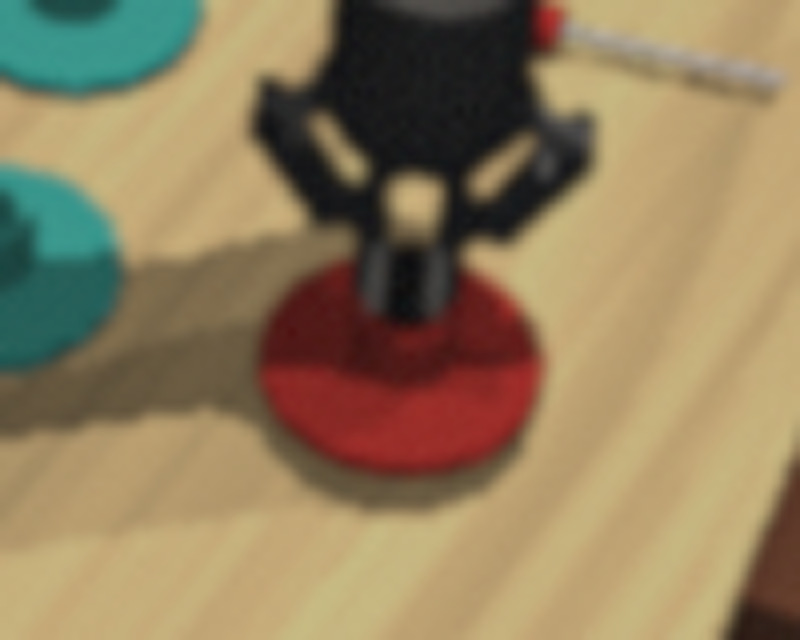

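```bash
python3 -m handwheel '0 0 -5 0 0 0 5;0 0 -15 0 0 0 5;0 0 -30 0 0 0 5;0 0 -45 0 0 0 5;0 0 -60 0 0 0 5;0 0 -75 0 0 0 5;0 0 -90 0 0 0 5;0 0 -105 0 0 0 5;0 0 -118 0 0 0 5;0 0 -125 0 0 0 5;0 0 -125 0 0 0 5;0 0 -125 0 0 0 5' 90;python3 plan.py .5357 -.2 .195 -10
cat > lidfit.py <<'E'
from h import *
def lid(f,z,near=None):
    hsv=cv2.cvtColor(f["pixels"],cv2.COLOR_RGB2HSV)
    m=(((hsv[...,0]<8)|(hsv[...,0]>172))&(hsv[...,1]>140)&(hsv[...,2]>30)).astype(np.uint8)
    n,l,st,ce=cv2.connectedComponentsWithStats(m)
    c=proj(f,near)[0]; i=1+np.argmin(np.hypot(*(ce[1:]-c).T)); mm=(l==i).astype(np.uint8)
    cnt=max(cv2.findContours(mm,0,1)[0],key=len); e=cv2.fitEllipse(cv2.convexHull(cnt))
    t=np.linspace(0,2*np.pi,100); P=np.c_[near[0]+.058*np.cos(t),near[1]+.058*np.sin(t),np.full(100,z)]
    pe=cv2.fitEllipse(proj(f,P).astype(np.float32))
    return e,pe,st[i],ray(f,*e[0],z)
E
python3 - <<'E'
from lidfit import *
S=grab_frame("scene");o=readout.get_obs();p=o["tcp_pos"]; z=p[2]-.0545+.018
for q in lid(S,z,(p[0],p[1],z)): print(q)
im=cv2.resize(S["pixels"][70:170,233:333,::-1],None,fx=6,fy=6,interpolation=cv2.INTER_CUBIC)
cv2.imwrite("pics/lift2.png",im)
E
```

```text
clock: 12.38
tcp_pos: [0.5488, 0.2249, 0.1937]
orientation: [3.076, 0.638, -0.002]
contact_force: [-0.3, -0.2, -2.9]
grip_width: 0.0152
clock 12.38 tcp [0.5488 0.2249 0.1937] jaw yaw 23.42 tilt [-0.0009 -0.0005] w 0.0152 F [-0.3 -0.2 -2.9] q [ 0.    0.46 -0.65  1.76  0.32  1.03 -0.36]
shift mm [-180.9  384.7   -1. ]
turn deg [2.000e-02 5.000e-02 3.342e+01]
((287.6806945800781, 114.40442657470703), (31.760358810424805, 40.424415588378906), 64.56192779541016)
((285.21966552734375, 117.18232727050781), (27.67652130126953, 39.407752990722656), 94.89409637451172)
[268  98  37  34 802]
[0.55011785 0.2376506  0.15712487]
```

View pics/lift2.png

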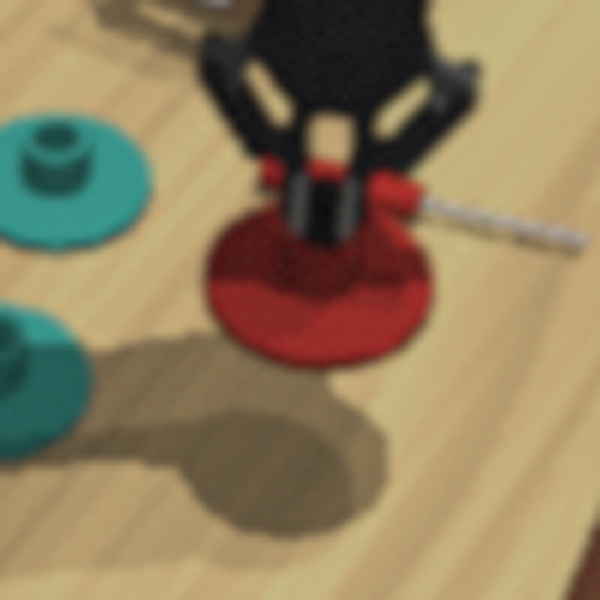

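```bash
python3 -m handwheel '-4 8 -3 0 0 1 5;-12 26 -5 0 0 3 5;-25 53 -5 0 0 5 5;-40 85 -5 0 0 8 5;-55 117 -5 0 0 10 5;-70 149 -5 0 0 13 5;-85 181 -5 0 0 16 5;-100 213 -5 0 0 19 5;-115 245 -5 0 0 21 5;-130 276 -5 0 0 24 5;-142 302 -5 0 0 26 5;-150 319 -5 0 0 28 5' 90;python3 plan.py .5357 -.2 .195 -10
```

```text
clock: 13.92
tcp_pos: [0.5378, -0.1296, 0.1994]
orientation: [3.138, -0.132, -0.0]
contact_force: [0.5, -0.3, -3.3]
grip_width: 0.015
clock 13.93 tcp [ 0.5378 -0.1296  0.1994] jaw yaw -4.82 tilt [-0.     -0.0005] w 0.015 F [ 0.5 -0.3 -3.3] q [ 0.5   0.35 -0.47  1.86  0.19  0.98 -0.13]
shift mm [ 3.8 70.3  4.4]
turn deg [ 0.03 -0.    5.18]
```

```bash
python3 -m handwheel '0 0 0 0 0 0 5;0 0 0 0 0 0 5' 90;python3 plan.py .5357 -.2 .19 -10
```

```text
clock: 14.18
tcp_pos: [0.5385, -0.1255, 0.1993]
orientation: [-3.138, 0.122, -0.0]
contact_force: [-0.4, 0.1, -4.2]
grip_width: 0.0149
clock 14.18 tcp [ 0.5385 -0.1255  0.1993] jaw yaw -4.45 tilt [0.0001 0.001 ] w 0.0149 F [-0.4  0.1 -4.2] q [ 0.5   0.35 -0.47  1.86  0.19  0.98 -0.13]
shift mm [ 3.  74.5  9.2]
turn deg [-0.06  0.    5.55]
```

```bash
python3 -m handwheel '1 12 0 0 0 1 5;1 28 0 0 0 2 5;2 44 0 0 0 3 5;3 58 0 0 0 4 5;3 68 0 0 0 5 5;3 74 0 0 0 5 5;3 74 0 0 0 5 5;3 74 0 0 0 5 5;3 74 0 0 0 5 5' 90;python3 plan.py .5357 -.2 .19 -10
python3 - <<'E'
from lidfit import *
S=grab_frame("scene");T=grab_frame("top");o=readout.get_obs();p=o["tcp_pos"]; z=p[2]-.0545+.018
for q in lid(S,z,(p[0],p[1],z)): print(q)
a=cv2.resize(S["pixels"][170:270,150:250,::-1],None,fx=4,fy=4,interpolation=cv2.INTER_CUBIC)
b=cv2.resize(T["pixels"][142:242,267:367,::-1],None,fx=4,fy=4,interpolation=cv2.INTER_CUBIC)
cv2.imwrite("pics/over1.png",np.hstack([a,b]))
E
```

```text
clock: 15.3
tcp_pos: [0.5355, -0.2005, 0.1994]
orientation: [-3.131, 0.261, -0.0]
contact_force: [0.0, -0.5, -3.5]
grip_width: 0.0156
clock 15.3 tcp [ 0.5355 -0.2005  0.1994] jaw yaw -9.52 tilt [0.0001 0.0002] w 0.0156 F [ 0.  -0.5 -3.5] q [ 0.59  0.37 -0.42  1.82  0.18  0.99 -0.08]
shift mm [ 0.1 -0.6  9.4]
turn deg [-0.01 -0.01  0.48]
((196.43736267089844, 218.7696990966797), (41.68773651123047, 46.803157806396484), 77.07356262207031)
((195.49021911621094, 218.80642700195312), (40.62685012817383, 48.62563705444336), 77.78280639648438)
[ 173  203   47   37 1252]
[ 0.53837869 -0.20118466  0.16287469]
```

View pics/over1.png

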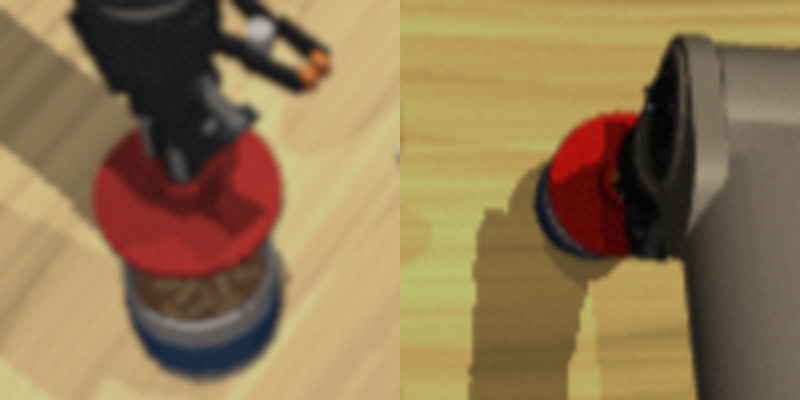

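```bash
python3 -m handwheel '0 0 10 0 0 0 5;0 0 22 0 0 0 5;0 0 34 0 0 0 5;0 0 44 0 0 0 5;0 0 52 0 0 0 5;0 0 58 0 0 0 5;0 0 58 0 0 0 5;0 0 58 0 0 0 5' 90;python3 plan.py .5357 -.2 .1225 -10
python3 - <<'E'
from lidfit import *
S=grab_frame("scene");T=grab_frame("top")
a=cv2.resize(S["pixels"][190:290,150:250,::-1],None,fx=4,fy=4,interpolation=cv2.INTER_CUBIC)
b=cv2.resize(T["pixels"][142:242,267:367,::-1],None,fx=4,fy=4,interpolation=cv2.INTER_CUBIC)
cv2.imwrite("pics/over2.png",np.hstack([a,b]))
E
```

```text
clock: 16.4
tcp_pos: [0.5357, -0.2012, 0.1416]
orientation: [3.13, -0.262, 0.001]
contact_force: [-0.2, 0.6, -4.4]
grip_width: 0.0149
clock 16.4 tcp [ 0.5357 -0.2012  0.1416] jaw yaw -9.58 tilt [ 0.0006 -0.0002] w 0.0149 F [-0.2  0.6 -4.4] q [ 0.57  0.44 -0.41  1.87  0.22  0.87 -0.11]
shift mm [-0.2 -1.2 19.1]
turn deg [ 0.   -0.04  0.42]
```

View pics/over2.png

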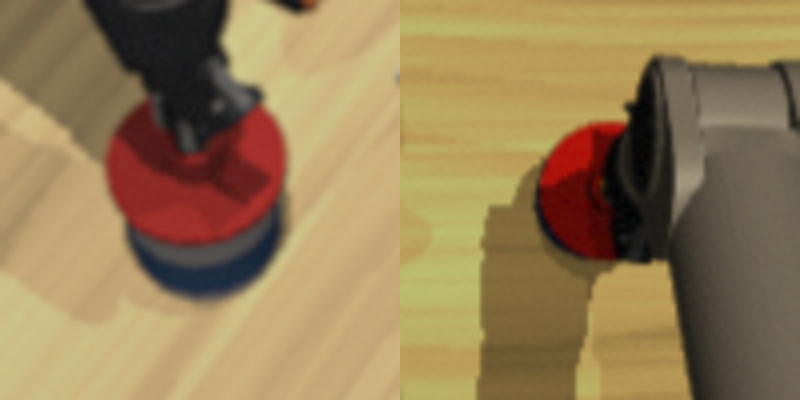

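Force still shows pure lid weight, 19 mm to go. Continuing slowly.

```bash
python3 -m handwheel '0 -1 3 0 0 0 5;0 -1 6 0 0 0 5;0 -1 9 0 0 0 5;0 -1 12 0 0 0 5;0 -1 12 0 0 0 5' 90;python3 plan.py .5357 -.2 .1225 -10
```

```text
clock: 17.12
tcp_pos: [0.5353, -0.2001, 0.1289]
orientation: [-3.13, 0.262, 0.001]
contact_force: [-0.3, 0.1, -4.2]
grip_width: 0.0154
clock 17.12 tcp [ 0.5353 -0.2001  0.1289] jaw yaw -9.57 tilt [-0.0006  0.0002] w 0.0154 F [-0.3  0.1 -4.2] q [ 0.56  0.46 -0.4   1.88  0.23  0.85 -0.12]
shift mm [ 0.4 -0.2  6.4]
turn deg [-0.01  0.04  0.43]
```

```bash
python3 -m handwheel '0 0 1.5 0 0 0 5;0 0 3 0 0 0 5;0 0 4.5 0 0 0 5;0 0 4.5 0 0 0 5;0 0 4.5 0 0 0 5' 90;python3 plan.py .5357 -.2 .1225 -10
```

```text
clock: 17.75
tcp_pos: [0.5356, -0.2002, 0.1248]
orientation: [3.131, -0.262, 0.0]
contact_force: [0.7, -0.1, -4.5]
grip_width: 0.0153
clock 17.75 tcp [ 0.5356 -0.2002  0.1248] jaw yaw -9.57 tilt [ 0.0001 -0.    ] w 0.0153 F [ 0.7 -0.1 -4.5] q [ 0.56  0.46 -0.4   1.88  0.24  0.84 -0.13]
shift mm [ 0.1 -0.2  2.3]
turn deg [-0.   -0.    0.43]
```

```bash
python3 -m handwheel '0 0 1 0 0 0 5;0 0 2 0 0 0 5;0 0 2 0 0 0 5;0 0 2 0 0 0 5' 90;python3 plan.py; python3 -m handwheel '0 0 1 0 0 0 5;0 0 1 0 0 0 5;0 0 1 0 0 0 5' 90;python3 plan.py
```

```text
clock: 18.25
tcp_pos: [0.5355, -0.2002, 0.1228]
orientation: [3.131, -0.262, -0.0]
contact_force: [-0.1, 0.3, -3.8]
grip_width: 0.0151
clock 18.25 tcp [ 0.5355 -0.2002  0.1228] jaw yaw -9.57 tilt [-0. -0.] w 0.0151 F [-0.1  0.3 -3.8] q [ 0.56  0.47 -0.4   1.88  0.24  0.84 -0.13]
clock: 18.62
tcp_pos: [0.5356, -0.2002, 0.1225]
orientation: [3.13, -0.262, 0.0]
contact_force: [-4.0, 0.9, 6.5]
grip_width: 0.015
clock 18.62 tcp [ 0.5356 -0.2002  0.1225] jaw yaw -9.58 tilt [ 0.0003 -0.0004] w 0.015 F [-4.   0.9  6.5] q [ 0.56  0.47 -0.4   1.88  0.24  0.84 -0.13]
```

```bash
python3 -m handwheel '0 0 0 0 0 0 18;0 0 0 0 0 0 24;0 0 0 0 0 0 40;0 0 0 0 0 0 40;0 0 0 0 0 0 40;0 0 0 0 0 0 40' 40;python3 plan.py
python3 - <<'E'
from lidfit import *
S=grab_frame("scene");T=grab_frame("top")
a=cv2.resize(S["pixels"][190:290,150:250,::-1],None,fx=4,fy=4,interpolation=cv2.INTER_CUBIC)
b=cv2.resize(T["pixels"][142:242,267:367,::-1],None,fx=4,fy=4,interpolation=cv2.INTER_CUBIC)
cv2.imwrite("pics/rel.png",np.hstack([a,b]))
E
```

```text
clock: 19.38
tcp_pos: [0.5356, -0.2002, 0.1218]
orientation: [-3.131, 0.262, -0.0]
contact_force: [-0.4, 0.5, -0.4]
grip_width: 0.0401
clock 19.38 tcp [ 0.5356 -0.2002  0.1218] jaw yaw -9.57 tilt [0. 0.] w 0.0401 F [-0.4  0.5 -0.4] q [ 0.56  0.47 -0.4   1.88  0.24  0.84 -0.13]
```

View pics/rel.png

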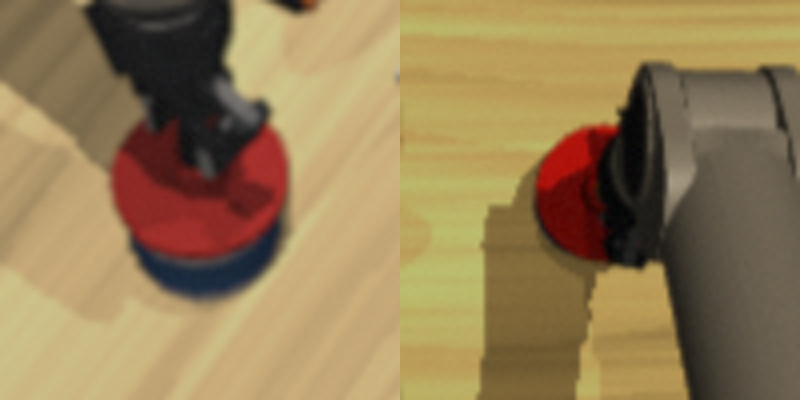

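```bash
python3 -m handwheel '0 0 -3 0 0 0 60;0 0 -12 0 0 0 80;0 0 -30 0 0 0 80;0 0 -50 0 0 0 80;0 0 -70 0 0 0 80;0 0 -90 0 0 0 80;0 0 -110 0 0 0 80;0 0 -125 0 0 0 80;0 0 -130 0 0 0 80;0 0 -130 0 0 0 80;0 0 -130 0 0 0 80' 40;python3 plan.py
python3 - <<'E'
from lidfit import *
from fitpost import fit
S=grab_frame("scene");T=grab_frame("top");z=.087;n=(.5356,-.2,z)
for q in lid(S,z,n): print(q)
u,v=proj(S,(.5356,-.2,.148))[0]; print(u,v, proj(S,(.5356,-.2,.118))[0])
a=cv2.resize(S["pixels"][180:260,160:240,::-1],None,fx=7,fy=7,interpolation=cv2.INTER_CUBIC)
cv2.imwrite("pics/seat.png",a); cv2.imwrite("pics/seat_raw.png",S["pixels"][:,:,::-1])
E
```

```text
clock: 20.85
tcp_pos: [0.535, -0.2001, 0.251]
orientation: [-3.13, 0.262, 0.002]
contact_force: [-0.2, 0.3, 0.4]
grip_width: 0.0801
clock 20.85 tcp [ 0.535  -0.2001  0.251 ] jaw yaw -9.57 tilt [-0.0014  0.0004] w 0.0801 F [-0.2  0.3  0.4] q [ 0.6   0.32 -0.43  1.76  0.15  1.09 -0.05]
((199.72181701660156, 234.16326904296875), (39.68295669555664, 44.195430755615234), 75.0018081665039)
((198.63877868652344, 234.1761016845703), (39.23674392700195, 45.78534698486328), 76.38001251220703)
[ 178  215   44   39 1316]
[ 0.53889105 -0.20014635  0.087     ]
196.3956816883066 221.10886940808123 [197.56267762 227.3641578 ]
```

View pics/seat.png

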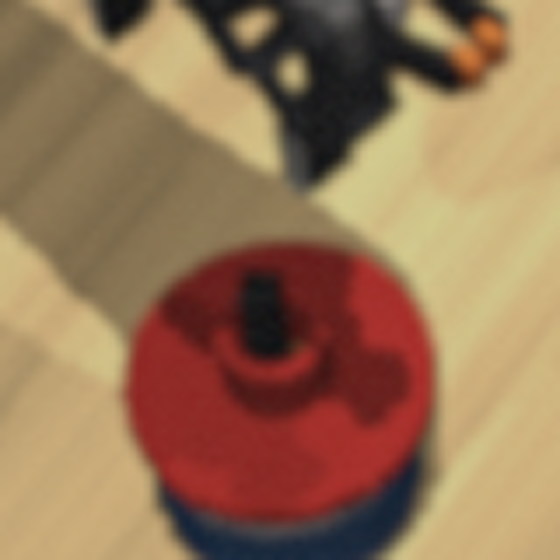

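```bash
python3 - <<'E'
from fitpost import *
S=grab_frame("scene")
for c,a,x in fit(S,(.537,-.2),.118,.148,0,0,(216,225),(190,205))[::2]: print(round(c,1),a,np.round(x,4))
np.set_printoptions(linewidth=200); print(S["pixels"][215:240,188:210,0])
E
```

```text
76.4 0.0 [ 0.5364 -0.2002  1.3987]
64.6 10.0 [ 0.5362 -0.2002  1.3384]
43.3 20.0 [ 0.536  -0.2001  1.262 ]
22.2 29.999999999999996 [ 0.536  -0.1999  1.1964]
11.7 40.0 [ 0.536  -0.1995  1.1708]
15.3 50.0 [ 0.5362 -0.1994  1.1999]
31.9 59.99999999999999 [ 0.5364 -0.1995  1.2633]
56.7 70.0 [ 0.5365 -0.1998  1.2951]
72.5 80.0 [ 0.5366 -0.2002  1.3854]
[[140 137 134 131 128 125 121 117 114 111 111 109 107 108 107 109 109 112 113 115 118 124]
 [135 130 125 116 115 112 109 108 107 107 106 105 105 107 105 104 105 105 105 105 107 114]
 [122 117 111 108 107 105 102  99 100 100 101 101 102 104 105 104 104 104 103 104 105 109]
 [114 107 107 107 105 100  88  76  75  78  79  85  94 103 105 105 104 105 105 104 104 110]
 [106 105 105 106 105  98  77  52  42  48  49  61  84 102 104 105 106 104 104 104 105 115]
 [106 106 107 107 106  94  69  40  25  26  30  46  75  98 105 104 104 105 105 105 105 119]
 [105 105 106 106 105  92  62  35  22  25  24  40  71  96 105 105 104 105 104 104 107 120]
 [100 103 105 107 102  85  58  32  27  28  25  35  65  91 102 106 105 105 104 104 108 126]
 [ 92  97 102 102  95 
[... 825 characters left out ...]
3 135 130 128 129 135 145 152 153 141 116  86  68  79  93 104]
 [144 145 139 120  96  98 115 128 135 138 140 144 149 143 127 112  90  74  69  79  96 104]
 [145 144 143 126  96  82  91 103 111 112 116 118 118 112  99  87  80  75  74  85  99 105]
 [144 144 143 131 106  84  81  84  88  92  92  92  91  89  84  83  79  78  83  93 103 104]
 [143 143 142 137 120  97  82  81  82  84  86  86  84  84  83  83  86  95 103 110 112 110]
 [144 143 144 142 134 115  97  87  84  83  85  84  85  84  87  93 109 126 138 137 136 124]
 [143 144 144 143 141 134 122 106  95  91  88  89  91  96 106 119 137 153 159 159 156 145]
 [144 144 143 144 143 143 138 131 119 111 108 108 113 121 134 147 157 164 164 165 166 158]]
```

```bash
python3 - <<'E'
from lidfit import *
from scipy.optimize import minimize
S=grab_frame("scene")
hsv=cv2.cvtColor(S["pixels"],cv2.COLOR_RGB2HSV)
m=(((hsv[...,0]<8)|(hsv[...,0]>172))&(hsv[...,1]>140)&(hsv[...,2]>30)).astype(np.uint8)
n,l,st,ce=cv2.connectedComponentsWithStats(m); i=1+np.argmin(np.hypot(*(ce[1:]-[199,234]).T))
mm=(l==i).astype(np.uint8); cnt=max(cv2.findContours(mm,0,1)[0],key=len); M=np.zeros_like(mm); cv2.fillConvexPoly(M,cv2.convexHull(cnt),1)
mo=cv2.moments(M,True); c0=np.array([mo['m10'],mo['m01']])/mo['m00']
t=np.linspace(0,2*np.pi,200)
def cen(x,y,z0=.084):
    P=np.vstack([np.c_[x+.058*np.cos(t),y+.058*np.sin(t),np.full(200,z)] for z in(z0-.006,z0+.004)])
    h=cv2.convexHull(proj(S,P).astype(np.float32)); q=cv2.moments(h); return np.array([q['m10'],q['m01']])/q['m00'],q['m00']
r_=minimize(lambda p:((cen(*p)[0]-c0)**2).sum(),[.537,-.2],method="Nelder-Mead"); print(r_.x,cen(*r_.x),mo['m00'],c0)
# colour overlay of collar predicted top ring
im=cv2.resize(S["pixels"][205:255,172:232,::-1],None,fx=12,fy=12,interpolation=cv2.INTER_CUBIC)
for rad,z in((.021,.118),(.014,.118),(.058,.088)):
    P=np.c_[r_.x[0]+rad*np.cos(t),r_.x[1]+rad*np.sin(t),np.full(200,z)]
    cv2.polylines(im,[((proj(S,P)-[172,205]+.5)*12).astype(np.int32)],True,(0,255,0),1)
a=np.radians(-9.57);q=np.array([[1,1],[1,-1],[-1,-1],[-1,1]])*.007@np.array([[np.cos(a),np.sin(a)],[-np.sin(a),np.cos(a)]])+[.536,-.1997]
cv2.polylines(im,[((proj(S,np.c_[q,np.full(4,.148)])-[172,205]+.5)*12).astype(np.int32)],True,(255,255,0),1)
cv2.imwrite("pics/collar.png",im)
E
```

```text
[ 0.53631944 -0.19697962] (array([199.68705472, 234.13001701]), 1487.947953885072) 1412.0 [199.6990085  234.12110482]
```

View pics/collar.png

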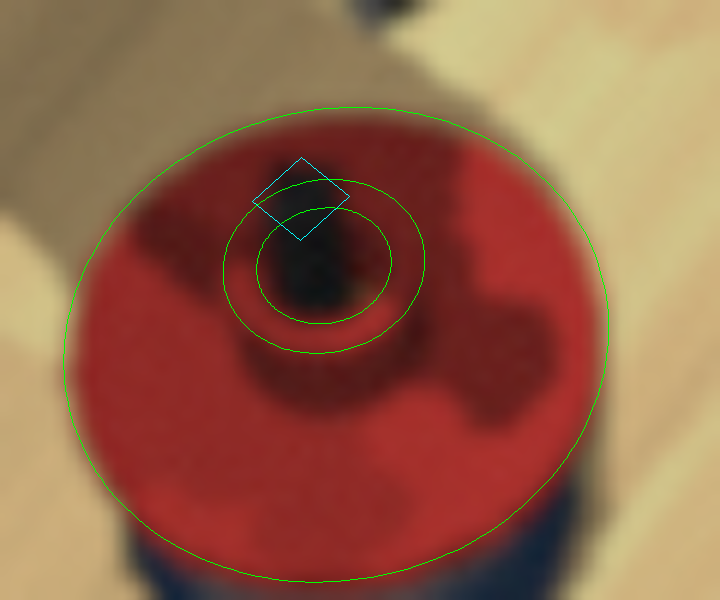

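```bash
python3 plan.py .537 -.199 .093; python3 -m handwheel '2 -1 10 0 0 0 80;2 -1 30 0 0 0 80;2 -1 55 0 0 0 80;2 -1 80 0 0 0 80;2 -1 105 0 0 0 80;2 -1 125 0 0 0 80;2 -1 138 0 0 0 80;2 -1 145 0 0 0 80;2 -1 145 0 0 0 80;2 -1 145 0 0 0 80' 40;python3 plan.py .537 -.199 .093
```

```text
clock 21.05 tcp [ 0.5353 -0.2001  0.2512] jaw yaw -9.57 tilt [-0.0009  0.0004] w 0.0799 F [-0.4 -0.4  0. ] q [ 0.6   0.32 -0.43  1.76  0.15  1.09 -0.05]
shift mm [  1.6  -1.3 158.2]
clock: 22.3
tcp_pos: [0.5382, -0.1997, 0.1075]
orientation: [3.13, -0.262, 0.002]
contact_force: [-0.6, 0.1, 0.8]
grip_width: 0.0802
clock 22.3 tcp [ 0.5382 -0.1997  0.1075] jaw yaw -9.58 tilt [ 0.0012 -0.0004] w 0.0802 F [-0.6  0.1  0.8] q [ 0.55  0.49 -0.39  1.89  0.25  0.81 -0.14]
shift mm [-1.3 -0.4 14.5]
```

```bash
python3 -m handwheel '0 0 5 0 0 0 75;0 0 10 0 0 0 70;0 0 14 0 0 0 60;0 0 14 0 0 0 54;0 0 14 0 0 0 50;0 0 14 0 0 0 50;0 0 14 0 0 0 50' 40;python3 plan.py .537 -.199 .093
python3 - <<'E'
from h import *
S=grab_frame("scene")
cv2.imwrite("pics/pre.png",cv2.resize(S["pixels"][180:260,150:250,::-1],None,fx=7,fy=7,interpolation=cv2.INTER_CUBIC))
E
```

```text
clock: 23.18
tcp_pos: [0.5378, -0.1995, 0.0929]
orientation: [3.131, -0.262, 0.0]
contact_force: [-0.0, 0.9, -0.6]
grip_width: 0.0496
clock 23.18 tcp [ 0.5378 -0.1995  0.0929] jaw yaw -9.57 tilt [ 0.0002 -0.0001] w 0.0496 F [-0.   0.9 -0.6] q [ 0.55  0.51 -0.39  1.9   0.26  0.78 -0.15]
shift mm [-0.8 -0.4 -0.1]
```

View pics/pre.png

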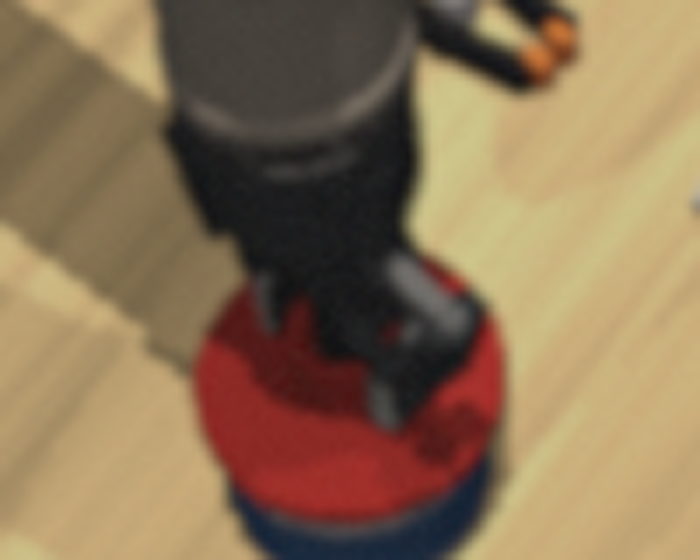

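```bash
python3 -m handwheel '-1 0 0 0 0 0 48;-1 0 0 0 0 0 46;-1 0 0 0 0 0 44;-1 0 0 0 0 0 42;-1 0 0 0 0 0 40;-1 0 0 0 0 0 36;-1 0 0 0 0 0 36;-1 0 0 0 0 0 36' 40;python3 plan.py
```

```text
clock: 24.22
tcp_pos: [0.5368, -0.1994, 0.0932]
orientation: [3.13, -0.262, 0.0]
contact_force: [-0.9, -0.3, 4.3]
grip_width: 0.0409
clock 24.23 tcp [ 0.5368 -0.1994  0.0932] jaw yaw -9.58 tilt [ 0.0003 -0.0002] w 0.0409 F [-0.9 -0.3  4.3] q [ 0.55  0.51 -0.39  1.9   0.26  0.78 -0.15]
```

```bash
python3 -m handwheel '0 0 0 0 0 0 34;0 0 0 0 0 0 34;0 0 -3 0 0 0 34;0 0 -7 0 0 0 34;0 0 -12 0 0 0 34;0 0 -17 0 0 0 34;0 0 -22 0 0 0 34;0 0 -22 0 0 0 34;0 0 -22 0 0 0 34' 60;python3 plan.py
python3 - <<'E'
from h import *
S=grab_frame("scene")
cv2.imwrite("pics/up1.png",cv2.resize(S["pixels"][180:260,150:250,::-1],None,fx=7,fy=7,interpolation=cv2.INTER_CUBIC))
E
```

```text
clock: 25.35
tcp_pos: [0.5366, -0.1993, 0.1147]
orientation: [-3.131, 0.262, 0.0]
contact_force: [0.6, -0.5, -0.6]
grip_width: 0.0403
clock 25.35 tcp [ 0.5366 -0.1993  0.1147] jaw yaw -9.58 tilt [-0.0001  0.    ] w 0.0403 F [ 0.6 -0.5 -0.6] q [ 0.56  0.48 -0.4   1.89  0.24  0.83 -0.14]
```

View pics/up1.png

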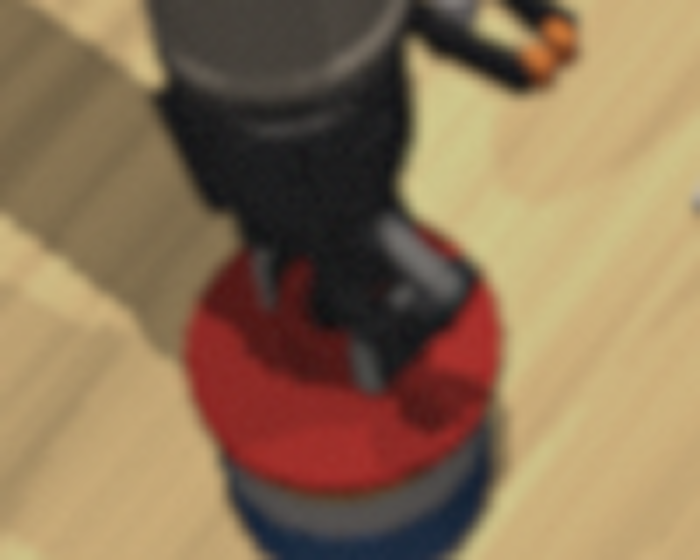

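```bash
python3 -m handwheel '0 0 -5 0 0 0 34;0 0 -10 0 0 0 34;0 0 -16 0 0 0 34;0 0 -22 0 0 0 34;0 0 -22 0 0 0 34' 60;python3 plan.py
python3 - <<'E'
from h import *
S=grab_frame("scene")
cv2.imwrite("pics/up2.png",cv2.resize(S["pixels"][180:260,150:250,::-1],None,fx=7,fy=7,interpolation=cv2.INTER_CUBIC))
E
```

```text
clock: 26.02
tcp_pos: [0.5371, -0.1995, 0.1375]
orientation: [3.13, -0.262, 0.002]
contact_force: [0.7, -1.4, -2.2]
grip_width: 0.0405
clock 26.02 tcp [ 0.5371 -0.1995  0.1375] jaw yaw -9.58 tilt [ 0.0012 -0.0004] w 0.0405 F [ 0.7 -1.4 -2.2] q [ 0.56  0.45 -0.41  1.87  0.23  0.87 -0.12]
```

View pics/up2.png

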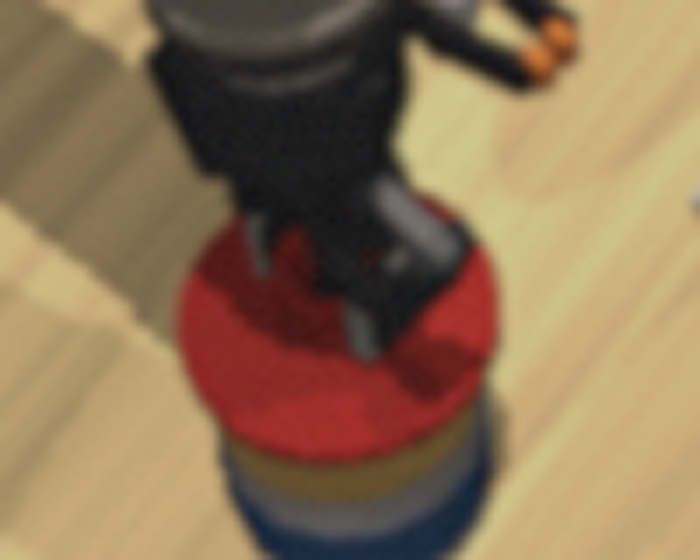

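```bash
python3 -m handwheel '0 0 -5 0 0 0 34;0 0 -12 0 0 0 34;0 0 -20 0 0 0 34;0 0 -29 0 0 0 34;0 0 -38 0 0 0 34;0 0 -47 0 0 0 34;0 0 -56 0 0 0 34;0 0 -64 0 0 0 34;0 0 -69 0 0 0 34;0 0 -70 0 0 0 34;0 0 -70 0 0 0 34;0 0 -70 0 0 0 34' 60;python3 plan.py
python3 - <<'E'
from h import *
S=grab_frame("scene");T=grab_frame("top")
a=cv2.resize(S["pixels"][170:270,150:250,::-1],None,fx=4,fy=4,interpolation=cv2.INTER_CUBIC)
b=cv2.resize(T["pixels"][142:242,267:367,::-1],None,fx=4,fy=4,interpolation=cv2.INTER_CUBIC)
cv2.imwrite("pics/up3.png",np.hstack([a,b]));cv2.imwrite("pics/full.png",np.vstack([S["pixels"],T["pixels"]])[:,:,::-1][:600])
E
```

```text
clock: 27.58
tcp_pos: [0.5365, -0.1993, 0.2064]
orientation: [-3.13, 0.262, 0.001]
contact_force: [0.0, -0.8, -2.0]
grip_width: 0.0406
clock 27.57 tcp [ 0.5365 -0.1993  0.2064] jaw yaw -9.57 tilt [-0.0006  0.0002] w 0.0406 F [ 0.  -0.8 -2. ] q [ 0.59  0.37 -0.43  1.81  0.18  1.   -0.08]
```

View pics/up3.png

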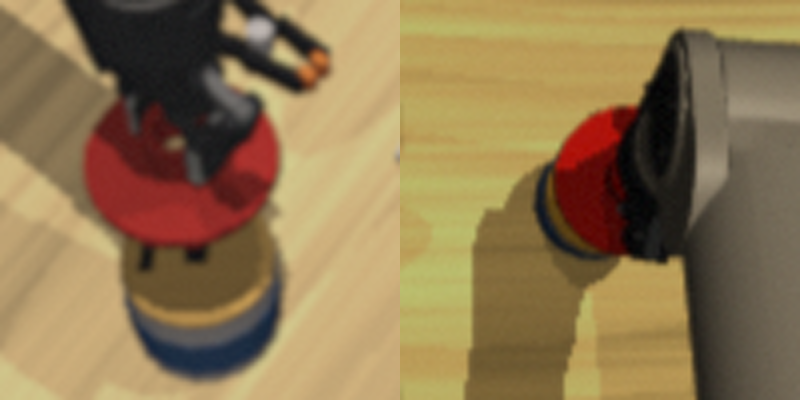

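```bash
python3 -m handwheel '0 0 0 0 0 0 34;0 0 0 0 0 0 34;0 0 0 0 0 0 34;0 0 0 0 0 0 34;0 0 0 0 0 0 34;0 0 0 0 0 0 34' 60;python3 plan.py
python3 - <<'E'
from h import *
S=grab_frame("scene")
hsv=cv2.cvtColor(S["pixels"],cv2.COLOR_RGB2HSV)
print(np.round(readout.get_obs()["qvel"],4))
cv2.imwrite("pics/final.png",cv2.resize(S["pixels"][190:280,155:245,::-1],None,fx=6,fy=6,interpolation=cv2.INTER_CUBIC))
E
```

```text
clock: 28.42
tcp_pos: [0.5367, -0.1993, 0.2068]
orientation: [3.131, -0.262, 0.0]
contact_force: [0.1, 0.5, -2.0]
grip_width: 0.0403
clock 28.43 tcp [ 0.5367 -0.1993  0.2068] jaw yaw -9.57 tilt [ 0. -0.] w 0.0403 F [ 0.1  0.5 -2. ] q [ 0.59  0.37 -0.43  1.81  0.18  1.   -0.08]
[-0.0007  0.0004 -0.0009  0.0007  0.0006  0.0007 -0.    ]
```

View pics/final.png

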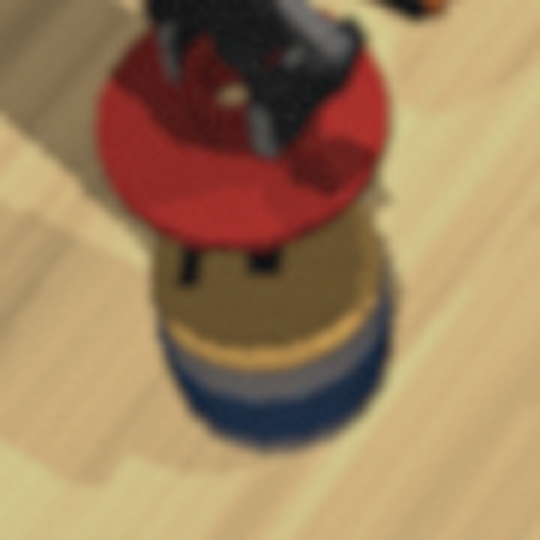

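The brass lid sits level on the rim. Its slot and the foot of the post are visible at crop (190,265) and (265,262). The red lid is held well clear above them, and everything is still.

```bash
python3 -c "
from bench import workorder
print(workorder.hand_in())"
```

```text
the job is handed in; nothing more can be done
None
```

I carried both lids by the post onto the tin and lowered them until the seat took the load, then let go. I then took the red lid by its collar and lifted it straight off. I handed the job in at about 28.5 s of the 48 s, and no verdict was reported.

**Last checks**
- **Red lid:** still in the gripper with the arm at rest and the fingers 40 mm apart. Its origin is at about 0.197 m by my reckoning, clear of the post top at 0.148 m. The wrist force is about 2 N, roughly the red lid's own weight.
- **Brass lid:** looks level and seated on the rim in the last picture. The pair made contact at the height expected for a full seat, within 1 mm. Just after I let go, the post fitted at about (0.536, -0.200), against the tin at (0.536, -0.200). I did not re-measure it after lifting the red lid.
- **Tin and bystanders:** none looked moved in the crops I viewed, but I did not measure their positions at the end.

**What disagreed**
- **Post angle:** the image fits were not consistent, giving about 28° at the start and about 42° after seating. The square grip and the later turn of the gripper should have left it near -10°.
- **Grip width:** the first grips on the post read 16.4 to 16.8 mm instead of 14. I tried two other gripper angles, then gripped harder at 90 N, which read 15.1 mm and held the post through the carry.

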